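# Press a firmness probe on the stickered tomato

### The arm

A 6-joint arm with a two-finger parallel gripper is mounted at the origin on the work surface. World frame = base frame: x ahead of the robot, y to its left, z up, the work surface at z = 0. Lengths are in m, angles in rad, forces in N, time in s.
With the tool pointing down it reaches from about 0.325 to 0.875 m from the base axis. Payload 4.4 kg.
Tool frame: the origin (TCP) lies midway between the tips of the shut fingers; the grasp point (between the pads) lies 19 mm behind it; z points along the fingers, x is the direction in which the jaws open and shut, and the axes are right-handed (so a half turn about z gives the same grasp; the last joint's range is limited). The gripper opens to 85 mm and grips with 20 to 120 N. Pads are 22 mm wide; open, the fingers measure 114 mm over their backs; the gripper's body (76 mm by 85 mm) begins 54 mm behind the grasp point. The pads swing forward as they close: fully open they stand 13 mm farther back than shut.
Start: joints at [-1.46, 0.207, 1.542, -0, 1.393, -0.15], TCP at [0.149, -0.555, 0.231] pointing down, gripper open.
Joint ranges: [-2.73, 2.73], [-0.86, 2.22], [0.23, 2.46], [-1.11, 4.25], [0.08, 2.63], [-2.82, 2.82]. Speed limits (rad/s): [2.79, 2.79, 3.14, 3.14, 3.14, 3.14].

### API

Orientations are given as [roll, pitch, yaw] about the fixed x, y, z axes, in that order (R = Rz(yaw) Ry(pitch) Rx(roll)).
In Python, from plant import * gives the robot as it stands. The module is installed in compiled form; this text tells all that it offers.
- The arm moves only by the tool apply_moves, never from a script. Its arguments are lists of equal length, an entry for each row: "jaw": the closure in counts, from 0 (fully open) to 255 (shut); "delta_pos": the shift along the tool's x, y, z in mm, a list of three; "yaw": the turn about the tool's z in rad. In form: {"jaw": [jaw, ...], "delta_pos": [[dx, dy, dz], ...], "yaw": [yaw, ...]}. A call has 1 to 12 rows; each row shifts and turns the commanded pose from where the row before left it, along the tool's axes as they then stand; what a row does not reach is not made up. A row lasts 1/10 s, in which the tool goes at most 50 mm and 8.59 degrees, less where a joint would pass 70% of its speed; a pose out of reach is approached as far as the arm can. A call with a gripper value outside its range is refused whole. The fingers move at their own pace and stop on an object; the grip force is fixed at half the most. Time passes only in rows, so rows that do not move let the fingers close. It gives the time, the measured TCP pose, the force and the opening at its end, in the units of the state.
- sense(): the state, without advancing time (a new reading comes with each control period).
- read_camera(name): name is "side" or "top"; returns a dict with "pixels" (400x640x3 uint8, blue, green, red), "fx", "fy", "cx", "cy" (pixels), "eye" and "rotation" of the camera in the world. Camera axes: x right, y up, looking along -z (the intrinsics and any distortion apply to the point x, -y, -z); pixel columns grow to the right and rows downward; lengths in m; the calibration is good to about 2 mm. A picture is of the moment at which its call begins. There is no depth.
- sign_off(): hands the job in, once; it reports no verdict.
The state is a dict: "t": time; "qpos": joint angles; "qvel": joint speeds; "tau": joint torques, N m; "ee_pos": TCP position; "tcp_rot": TCP orientation; "ft_force": force on the tool from outside, world axes, zero at the start; "torque": the same for the moment, N m; "grip_width": finger opening in m.
Only numpy, scipy, OpenCV 4.12 (cv2) and the standard library are available. Lean on these libraries where they do the work, as an engineer would, in place of code of your own. Each camera call takes 0.05 s, during which the arm holds its last target.

### The job

Lift the white firmness probe up and off its forked stand and test the tomato that wears the round blue sticker: hold the probe upright with its red sprung tip on the middle of the sticker, pressing gently so that the tip is pushed about halfway into its sleeve. Finish while still holding the probe there, without letting go. Do not shift the tomato's cup, and leave the two other fruits and the glass jar alone.

Things in the scene. Friction and masses are not known exactly. Their poses are not given: they have to be found in the camera images.
- stand: Fixed steel fork stand. Origin on the bench under the middle of the fork's slot, z up. Slot 18 mm wide, open to -x. Prongs' top face 130 mm above the bench; their ends, 26 to 32 mm out at -x, turn up 8 mm more. Post 16 x 30 mm at x = +62 mm, no higher than the fork. Base plate 150 x 100 x 12 mm, x -45 to +105 mm.
- probe: Firmness probe, about 150 g, hanging upright in the fork by its collar. Origin on its axis under the collar (130 mm above the bench while hanging), z up. Purple collar 40 mm across, z 0 to 8 mm; square white head 30 x 30 mm (faces normal to x and y), z 8 to 68 mm: grip at about z = 45. Grey sleeve 14 mm across down to z = -62; red sprung tip down to -85 mm. Dark screen on the -x face.
- probe_tip (a point): The very end of the red domed tip (10 mm across), on the probe's axis, 85 mm below the probe's origin when not pressed; moves up with the tip when pressed.
- plunger (a joint): How far the red tip is pushed into the sleeve, m: 0 fully out, 0.012 stops dead. Spring: 2 N to start moving, 0.5 N more per mm, so 5 N at halfway (0.006) and 8 N at the stop.
- sample: Red tomato with a round blue sticker on top, wedged in a grey cup 80 mm across with a steel foot; loose on the bench, moves as one piece, about 0.6 kg. Origin under the cup's centre on the bench; z up. Rim of the cup at 34 mm, tomato 74 mm across, its top at 78 mm.
- sample_mark (a point): Middle of the blue sticker (20 mm across), on the top of the tomato, 78 mm above the bench; surface level there.
- plain_red: Bystander: red tomato without sticker, green leaf star on top, in the same kind of cup; same sizes, origin under its cup. Leave alone.
- green: Bystander: green tomato with a leaf star on top, in the same kind of cup; same sizes, origin under its cup. Leave alone.
- jar: Bystander: clear glass jar, 76 mm across, 140 mm tall, loose; origin under its centre. Leave alone.
Things that resemble listed ones, but are neither listed nor needed, are in the scene too. Leave any black look-alike of the sample alone.

How it is judged:
By the outcome, as a careful person would: the job done as asked, in the order asked, and still so for the second after the job is handed in, while the arm keeps its last pose, push and grip.
It also fails if it takes over 42 s, if anything falls off the work surface, if the arm or the gripper's body presses on something with over 40 N, if the wrist force passes 120 N, or if a joint passes its speed limit or range.

## Working session

There is one attempt and no reset: what is moved stays moved. The work goes in short steps, Python scripts to look and compute and a tool call to move; the robot and the scene stay as the last step left them, time stands still between calls to the robot, and variables do not carry over. Pictures are saved under pics/ and viewed, and the job is handed in when it is done.

Besides the shell and the picture viewer there is one more tool, called by a JSON object that holds its "name" and its "arguments", one argument or row to a line. apply_moves: Moves the arm, as the interface text tells. Its arguments: {"type":"object","properties":{"jaw":{"type":"array","items":{"type":"number"}},"delta_pos":{"type":"array","items":{"type":"array","items":{"type":"number"}}},"yaw":{"type":"array","items":{"type":"number"}}},"required":["jaw","delta_pos","yaw"]}

```bash
mkdir -p pics; python3 - <<'E'
from plant import *
import cv2,numpy as np
np.set_printoptions(precision=4,suppress=True)
for n in("side","top"):
    c=read_camera(n); cv2.imwrite(f"pics/{n}0.png",c["pixels"]); print({k:v for k,v in c.items() if k!="pixels"})
s=sense(); print(s)
E
```

```text
{'fx': 389.20202356559025, 'fy': 389.20202356559025, 'cx': 317.9318885497438, 'cy': 199.49903509307134, 'eye': array([0.3402, 0.4965, 0.7154]), 'rotation': array([ 0.7496, -0.0122, -2.6224])}
{'fx': 498.30349013386353, 'fy': 498.30349013386353, 'cx': 317.0484362892114, 'cy': 201.37787607435692, 'eye': array([0.5432, 0.0301, 1.163 ]), 'rotation': array([ 0.0576, -0.0174, -1.562 ])}
{'t': 0.1, 'qpos': array([-1.4595,  0.2074,  1.5428, -0.    ,  1.3935, -0.1505]), 'qvel': array([ 0.0026, -0.0039, -0.0023,  0.0007, -0.002 ,  0.0003]), 'tau': array([ -0.0009, -38.4095, -29.255 ,  -0.0002,   0.0049,  -0.    ]), 'ee_pos': array([ 0.1487, -0.5547,  0.2302]), 'tcp_rot': array([-3.1413,  0.0021, -1.3091]), 'ft_force': array([ 0.4368, -0.1406, -0.3544]), 'torque': array([ 0.0136, -0.0051,  0.0036]), 'grip_width': 0.08520028436164992}
```

View pics/side0.png

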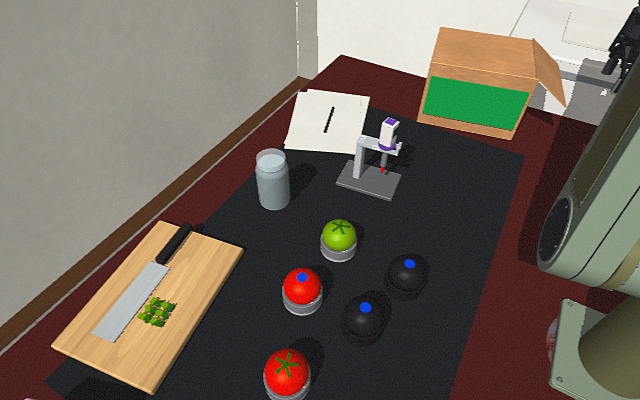

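View pics/top0.png

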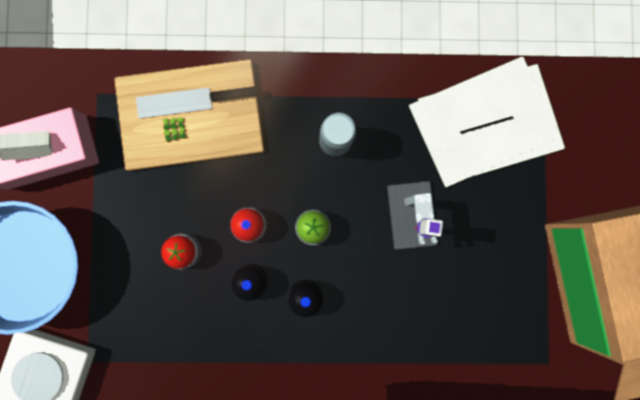

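The side picture shows the probe head at about (389,130) and the stand base at (370,180). The candidates are the red tomato with a blue sticker (302,278), two black look-alikes with blue stickers (409,264) and (365,308), a plain red tomato (287,372) and a green one (339,236). The sample is the red stickered one, seen at (247,225) in the top view. I'll confirm it in enlarged crops.

```bash
python3 - <<'E'
import cv2
a=cv2.imread("pics/side0.png");b=cv2.imread("pics/top0.png")
def z(im,x,y,w,h,s,n): cv2.imwrite(n,cv2.resize(im[y:y+h,x:x+w],None,fx=s,fy=s,interpolation=cv2.INTER_CUBIC))
z(a,330,105,80,100,6,"pics/c1.png"); z(b,380,175,80,80,7,"pics/c2.png")
z(a,270,250,70,70,5,"pics/c3.png"); z(b,220,195,60,60,5,"pics/c4.png")
im=cv2.hconcat([cv2.resize(cv2.imread("pics/c3.png"),(350,350)),cv2.resize(cv2.imread("pics/c4.png"),(350,350))]);cv2.imwrite("pics/c34.png",im)
E
```

```text
(no output)
```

View pics/c1.png

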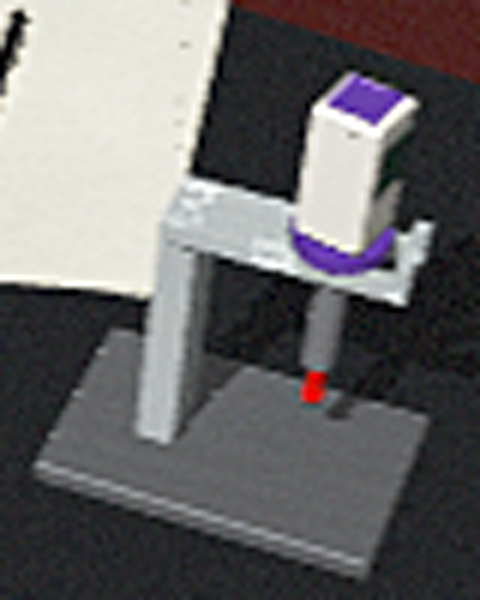

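View pics/c2.png

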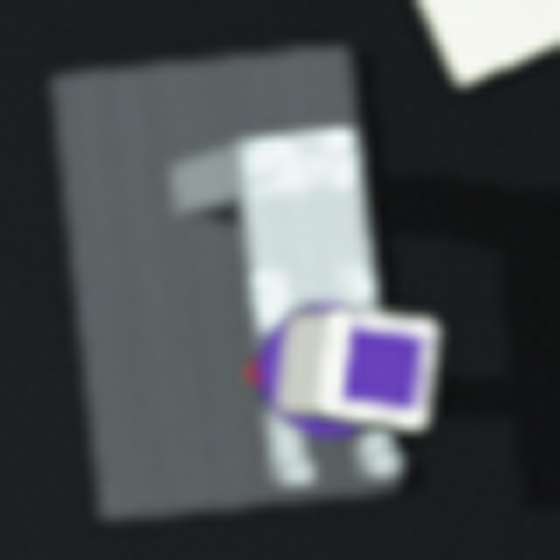

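View pics/c34.png

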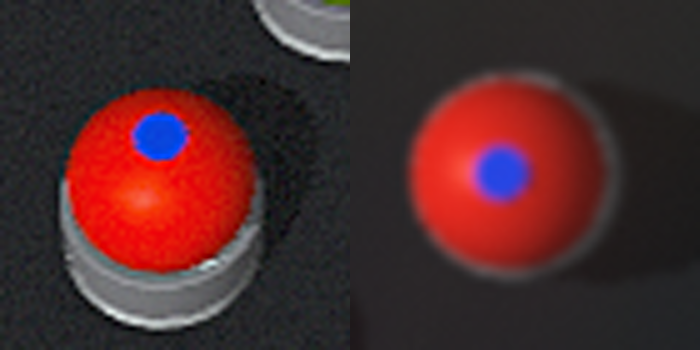

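The crops confirm the sample: a red fruit with a blue sticker, at side (301.6,276.8) and top (246,224.6). The probe hangs in the fork, with its purple top at top-view pixel (434,227) and side-view pixel (390,121). I'll triangulate next.

```bash
cat > h.py <<'E'
import numpy as np,cv2
from scipy.spatial.transform import Rotation as R
C={'side':dict(f=389.20202,c=(317.93189,199.49904),eye=np.array([0.3402,0.4965,0.7154]),r=[0.7496,-0.0122,-2.6224]),
'top':dict(f=498.30349,c=(317.04844,201.37788),eye=np.array([0.5432,0.0301,1.163]),r=[0.0576,-0.0174,-1.562])}
def ray(n,p):
    c=C[n];d=np.array([(p[0]-c['c'][0])/c['f'],-(p[1]-c['c'][1])/c['f'],-1.]);d=R.from_euler('xyz',c['r']).as_matrix()@d
    return c['eye'],d/np.linalg.norm(d)
def tri(ps,pt):
    A=np.zeros((3,3));b=np.zeros(3);rs=[ray('side',ps),ray('top',pt)]
    for e,d in rs:
        P=np.eye(3)-np.outer(d,d);A+=P;b+=P@e
    X=np.linalg.solve(A,b);return X,[np.linalg.norm((np.eye(3)-np.outer(d,d))@(X-e)) for e,d in rs]
def atz(n,p,z):
    e,d=ray(n,p);return e+d*(z-e[2])/d[2]
def proj(n,X):
    c=C[n];v=R.from_euler('xyz',c['r']).as_matrix().T@(np.asarray(X)-c['eye']);return np.array([c['c'][0]+c['f']*v[0]/-v[2],c['c'][1]-c['f']*v[1]/-v[2]])
def blob(im,box,cond):
    x,y,w,h=box;s=im[y:y+h,x:x+w].astype(int);m=cond(s[...,0],s[...,1],s[...,2]).astype(np.uint8)
    n,l,st,ce=cv2.connectedComponentsWithStats(m);k=1+np.argmax(st[1:,4]);return ce[k]+[x,y],st[k,4],(l==k).astype(np.uint8)
E
python3 - <<'E'
from h import *
np.set_printoptions(precision=4,suppress=True)
a=cv2.imread("pics/side0.png");b=cv2.imread("pics/top0.png")
blue=lambda B,G,r:(B>150)&(r<110)
s,n1,_=blob(a,(285,260,40,40),blue);t,n2,_=blob(b,(230,205,40,40),blue);print("mark",s,t,n1,n2,tri(s,t))
pur=lambda B,G,r:(B>120)&(G<110)&(r>50)
s,n1,_=blob(a,(380,113,22,14),pur);t,n2,m=blob(b,(428,218,16,18),pur);print("head",s,t,n1,n2,tri(s,t), atz('top',t,.198),atz('side',s,.198))
f=lambda x,y:((x+.5)/7-.5+380,(y+.5)/7-.5+175)
for p in [(50,75),(352,45),(100,522),(405,490)]: print(atz('top',f(*p),.012))
# white+purple head top quad
for p in [(328,312),(442,322),(432,432),(330,415)]: print('hd',atz('top',f(*p),.198))
g=lambda x,y:((x+.5)/6-.5+330,(y+.5)/6-.5+105)
for p in [(347,75),(418,100),(385,128),(316,106)]: print('hs',atz('side',g(*p),.198))
for p in [(120,330),(35,465),(365,575),(430,418)]: print('bs',atz('side',g(*p),.012))
print('tip side',g(312,400),'z45:',atz('side',g(312,400),.045))
E
```

```text
mark [301.5333 276.9467] [245.6 224.4] 75 50 (array([0.5548, 0.1666, 0.0786]), [np.float64(0.0005121792176314306), np.float64(0.0005121792176313412)])
head [390.56 121.38] [434.141  227.2308] 50 78 (array([ 0.5512, -0.2137,  0.199 ]), [np.float64(0.0003298860199085983), np.float64(0.0003298860199086617)]) [ 0.5509 -0.2141  0.198 ] [ 0.552 -0.215  0.198]
[ 0.6488 -0.1509  0.012 ]
[ 0.6599 -0.2517  0.012 ]
[ 0.5011 -0.1676  0.012 ]
[ 0.5124 -0.2686  0.012 ]
hd [ 0.5665 -0.1991  0.198 ]
hd [ 0.564  -0.2309  0.198 ]
hd [ 0.5335 -0.2279  0.198 ]
hd [ 0.538  -0.1996  0.198 ]
hs [ 0.5645 -0.2266  0.198 ]
hs [ 0.5353 -0.2255  0.198 ]
hs [ 0.5394 -0.2029  0.198 ]
hs [ 0.5667 -0.2024  0.198 ]
bs [ 0.657  -0.2495  0.012 ]
bs [ 0.6492 -0.1524  0.012 ]
bs [ 0.5016 -0.1642  0.012 ]
bs [ 0.5132 -0.2665  0.012 ]
tip side (381.5833333333333, 171.25) z45: [ 0.5522 -0.2158  0.045 ]
```

Both views agree within 1 mm. Mark: (0.555, 0.167, 0.0786). Head top centre: (0.551, -0.214, 0.199). Stand yaw is about +0.11, but the head seems turned differently, so I'll check its yaw with an overlay.

```bash
python3 - <<'E'
from h import *
rows=[]
for n,o in(("side",(375,112)),("top",(420,212))):
    im=cv2.imread(f"pics/{n}0.png");row=[]
    for yw in (0.11,0.0,-0.08,-0.16):
        cr=cv2.resize(im[o[1]:o[1]+32,o[0]:o[0]+28],None,fx=7,fy=7,interpolation=cv2.INTER_CUBIC)
        r=R.from_euler('z',yw).as_matrix()
        for z in (.198,.138):
            pts=[((proj(n,np.array([.5513,-.2140,z])+r@np.array([sx*.015,sy*.015,0]))-o+.5)*7-.5) for sx,sy in((1,1),(1,-1),(-1,-1),(-1,1))]
            cv2.polylines(cr,[np.round(pts).astype(np.int32)],True,(0,255,0) if z>.15 else (0,255,255),1)
        row.append(cr)
    rows.append(cv2.hconcat(row))
cv2.imwrite("pics/yaw.png",cv2.vconcat(rows)[:600,:800])
E
```

```text
(no output)
```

View pics/yaw.png

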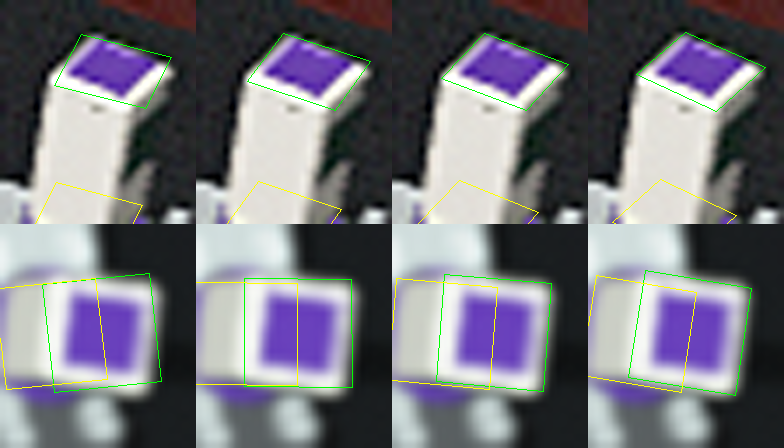

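Yaw of about -0.1 fits both views, so the jaws will close on the head's ±y faces at tool yaw -1.67. A box stands near the start of the path, so I'll check its height quickly.

```bash
python3 - <<'E'
from h import *
np.set_printoptions(precision=3,suppress=True)
for s,t in (((433,70),(574,226)),((524,86),(612,352)),((519,135),(608,355)),((440,30),(640,207))): print(tri(s,t))
print(atz('top',(548,227),.0),atz('top',(608,357),0), atz('side',(419,122),0),atz('side',(513,137),0))
E
```

```text
(array([ 0.55 , -0.493,  0.193]), [np.float64(0.005694077635923168), np.float64(0.005694077635923115)])
(array([ 0.314, -0.566,  0.18 ]), [np.float64(0.004484484531170967), np.float64(0.004484484531171067)])
(array([ 0.261, -0.688, -0.039]), [np.float64(0.00995868191013163), np.float64(0.009958681910131736)])
(array([ 0.581, -0.581,  0.26 ]), [np.float64(0.010366959694295986), np.float64(0.010366959694296261)])
[ 0.555 -0.533  0.   ] [ 0.255 -0.668  0.   ] [ 0.556 -0.529  0.   ] [ 0.288 -0.602  0.   ]
```

{"name": "apply_moves", "arguments": {
  "jaw": [0, 0, 0, 0, 0, 0, 0, 0, 0, 0, 0, 0],
  "delta_pos": [
    [0, 0, -40],
    [0, 0, -40],
    [-20, -40, 0],
    [-20, -40, 0],
    [-20, -40, 0],
    [-20, -40, 0],
    [-20, -40, 0],
    [-20, -40, 0],
    [-20, -40, 0],
    [-20, -40, 0],
    [-20, -40, 0],
    [-20, -40, 0]
  ],
  "yaw": [0, 0, 0, 0, 0, 0, 0, 0, 0, 0, 0, 0]
}}

```text
t: 1.3
ee_pos: [0.4843, -0.2571, 0.3108]
tcp_rot: [3.141, 0.001, -1.309]
ft_force: [0.9, -0.7, 0.8]
grip_width: 0.0853
```

{"name": "apply_moves", "arguments": {
  "jaw": [0, 0, 0, 0, 0, 0],
  "delta_pos": [
    [-12, -38, 0],
    [-12, -38, 0],
    [0, 0, 0],
    [0, 0, 0],
    [0, 0, 0],
    [0, 0, 0]
  ],
  "yaw": [0, 0, -0.12, -0.12, -0.12, 0]
}}

```text
t: 1.9
ee_pos: [0.5504, -0.2155, 0.3105]
tcp_rot: [3.141, 0.001, -0.949]
ft_force: [0.4, 0.3, -0.7]
grip_width: 0.0854
```

The turn sign is reversed because the tool's z points down. I'm correcting by +0.72.

{"name": "apply_moves", "arguments": {
  "jaw": [0, 0, 0, 0, 0, 0, 0, 0, 0],
  "delta_pos": [
    [0, 0, 0],
    [0, 0, 0],
    [0, 0, 0],
    [0, 0, 0],
    [0, 0, 0],
    [0, 0, 0],
    [-1, -1, 30],
    [0, 0, 30],
    [0, 0, 0]
  ],
  "yaw": [0.12, 0.12, 0.12, 0.12, 0.12, 0.12, 0, 0, 0]
}}

```text
t: 2.8
ee_pos: [0.5485, -0.2133, 0.2457]
tcp_rot: [3.131, 0.004, -1.672]
ft_force: [-1.1, 1.0, -0.2]
grip_width: 0.0853
```

```bash
python3 - <<'E'
from plant import *
import cv2
im=[]
for n,(x,y) in(("side",(320,70)),("top",(370,150))):
    c=read_camera(n); p=c["pixels"][y:y+130,x:x+130]; im.append(cv2.resize(p,(400,400),interpolation=cv2.INTER_CUBIC))
cv2.imwrite("pics/pre.png",cv2.hconcat(im))
E
```

```text
(no output)
```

View pics/pre.png

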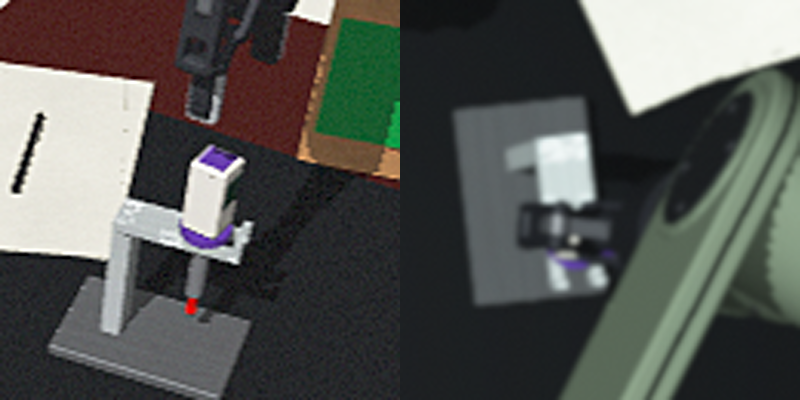

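The side view shows the open fingers above the probe head (crop (215,160)). In the top view the wrist hides the head. The last reading may not have settled, so I'll check it before descending.

```bash
python3 - <<'E'
from plant import *
s=sense();print(s['ee_pos'],s['tcp_rot'],s['ft_force'],s['qpos'])
E
```

```text
[ 0.55125296 -0.2148134   0.25085703] [ 3.13988471e+00  7.90178301e-04 -1.67060927e+00] [0.31030419 0.34443401 0.55325313] [-5.17815610e-01  2.28433405e-01  1.47433486e+00  2.90750999e-05
  1.44070604e+00  1.15278919e+00]
```

Aligned at (0.5513, -0.2148). Descending to TCP z ≈ 0.156 and closing.

{"name": "apply_moves", "arguments": {
  "jaw": [0, 0, 0, 0, 0, 0, 0, 0, 0],
  "delta_pos": [
    [0, 0, 15],
    [0, 0, 15],
    [0, 0, 15],
    [0, 0, 15],
    [0, 0, 15],
    [0, 0, 15],
    [0, 0, 5],
    [0, 0, 0],
    [0, 0, 0]
  ],
  "yaw": [0, 0, 0, 0, 0, 0, 0, 0, 0]
}}

```text
t: 3.8
ee_pos: [0.5521, -0.2152, 0.1567]
tcp_rot: [-3.141, -0.0, -1.669]
ft_force: [0.2, -0.4, 0.7]
grip_width: 0.0854
```

{"name": "apply_moves", "arguments": {
  "jaw": [60, 100, 130, 160, 200, 255, 255, 255, 255, 255],
  "delta_pos": [
    [0, 0, 0],
    [0, 0, 0],
    [0, 0, 0],
    [0, 0, 0],
    [0, 0, 0],
    [0, 0, 0],
    [0, 0, 0],
    [0, 0, 0],
    [0, 0, 0],
    [0, 0, 0]
  ],
  "yaw": [0, 0, 0, 0, 0, 0, 0, 0, 0, 0]
}}

```text
t: 4.8
ee_pos: [0.552, -0.2151, 0.1568]
tcp_rot: [-3.141, -0.0, -1.669]
ft_force: [-0.5, 1.1, 4.1]
grip_width: 0.0293
```

```bash
python3 - <<'E'
from plant import *
import cv2
s=sense();print(s['ee_pos'],s['tcp_rot'],s['ft_force'],s['torque'],s['grip_width'])
c=read_camera("side"); p=c["pixels"][70:200,320:450]
cv2.imwrite("pics/grip.png",cv2.resize(p,(520,520),interpolation=cv2.INTER_CUBIC))
E
```

```text
[ 0.55199342 -0.21509355  0.15678785] [-3.14084038e+00 -3.59423257e-04 -1.66895358e+00] [-0.46139651  1.05787438  4.0624767 ] [0.0025888  0.07459915 0.04941893] 0.029270619755644434
```

View pics/grip.png

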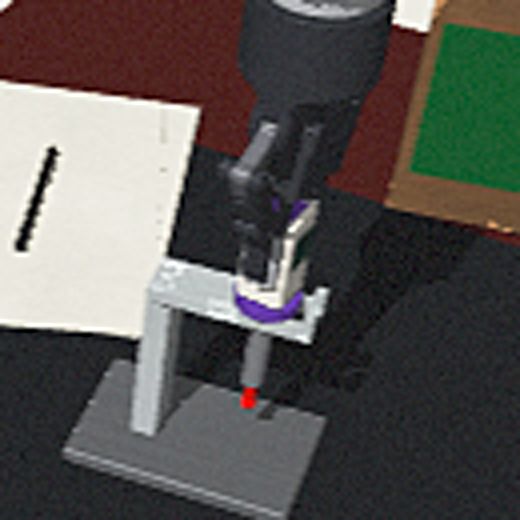

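The head is held at 29 mm opening and the probe is still upright in the fork. Lifting straight up.

{"name": "apply_moves", "arguments": {
  "jaw": [255, 255, 255, 255, 255, 255, 255, 255, 255, 255, 255, 255],
  "delta_pos": [
    [0, 0, -5],
    [0, 0, -10],
    [0, 0, -12],
    [0, 0, -12],
    [0, 0, -12],
    [0, 0, -12],
    [0, 0, -12],
    [0, 0, -12],
    [0, 0, -12],
    [0, 0, -12],
    [0, 0, -9],
    [0, 0, 0]
  ],
  "yaw": [0, 0, 0, 0, 0, 0, 0, 0, 0, 0, 0, 0]
}}

```text
t: 6.05
ee_pos: [0.5526, -0.2155, 0.2784]
tcp_rot: [-3.138, -0.001, -1.669]
ft_force: [-0.7, 0.5, -1.0]
grip_width: 0.0298
```

```bash
python3 - <<'E'
from plant import *
import cv2
c=read_camera("side");cv2.imwrite("pics/lift_full.png",c["pixels"]); p=c["pixels"][40:200,300:460]
s=sense();print(s['ee_pos'],s['tcp_rot'],s['ft_force'],s['torque'],s['grip_width'])
cv2.imwrite("pics/lift.png",cv2.resize(p,(560,560),interpolation=cv2.INTER_CUBIC))
E
```

```text
[ 0.55210355 -0.21516347  0.27716839] [-3.14014369e+00 -6.83964472e-04 -1.66892335e+00] [-1.17508417  0.5108164  -0.58310326] [-0.03324403  0.00632588  0.02117447] 0.029755543353452804
```

View pics/lift.png

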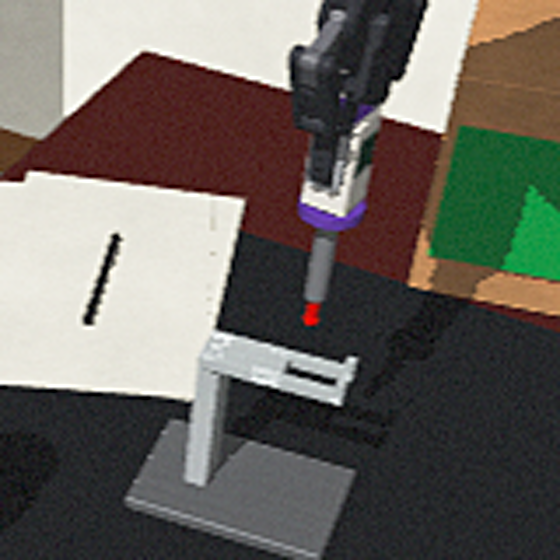

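The probe is clear of the fork, with its tip at side pixel (388,132), above the prongs. Moving over to the sample at this height.

{"name": "apply_moves", "arguments": {
  "jaw": [255, 255, 255, 255, 255, 255, 255, 255, 255, 255, 255, 255],
  "delta_pos": [
    [-15, 1.5, 0],
    [-30, 3, 0],
    [-35, 3, 0],
    [-35, 3, 0],
    [-35, 3, 0],
    [-35, 3, 0],
    [-35, 3, 0],
    [-35, 3, 0],
    [-35, 3, 0],
    [-35, 3, 0],
    [-35, 3, 0],
    [-20, 1.5, 0]
  ],
  "yaw": [0, 0, 0, 0, 0, 0, 0, 0, 0, 0, 0, 0]
}}

```text
t: 7.3
ee_pos: [0.5544, 0.17, 0.2751]
tcp_rot: [3.139, 0.001, -1.666]
ft_force: [0.4, -0.3, -1.1]
grip_width: 0.0294
```

{"name": "apply_moves", "arguments": {
  "jaw": [255, 255, 255, 255, 255],
  "delta_pos": [
    [0, 0, 25],
    [0, 0, 25],
    [0, 0, 14],
    [0, 0, 0],
    [0, 0, 0]
  ],
  "yaw": [0, 0, 0, 0, 0]
}}

```text
t: 7.8
ee_pos: [0.556, 0.1666, 0.2123]
tcp_rot: [3.141, 0.0, -1.669]
ft_force: [0.3, 0.1, -0.7]
grip_width: 0.0295
```

```bash
python3 - <<'E'
from plant import *
from h import *
np.set_printoptions(precision=4,suppress=True)
s=sense();print(s['ee_pos'],s['tcp_rot'],s['ft_force'],s['torque'],s['grip_width'])
c=read_camera("side")["pixels"];t=read_camera("top")["pixels"]
cv2.imwrite("pics/over_s.png",c);cv2.imwrite("pics/over_t.png",t)
p=proj('side',[.555,.167,.1]).astype(int);q=proj('top',[.555,.167,.1]).astype(int);print(p,q)
A=cv2.resize(c[p[1]-70:p[1]+30,p[0]-50:p[0]+50],(500,500),interpolation=cv2.INTER_CUBIC)
B=cv2.resize(t[q[1]-50:q[1]+50,q[0]-50:q[0]+50],(300,500)[:1]*2,interpolation=cv2.INTER_CUBIC)
o=np.zeros((500,800,3),np.uint8);o[:,:500]=A;o[:300,500:]=B;cv2.imwrite("pics/over.png",o)
E
```

```text
[0.556  0.1666 0.2123] [ 3.1411  0.0001 -1.6691] [ 0.3156  0.1292 -0.672 ] [ 0.0023 -0.0156  0.0347] 0.029503483888343927
[301 270] [244 223]
```

View pics/over.png

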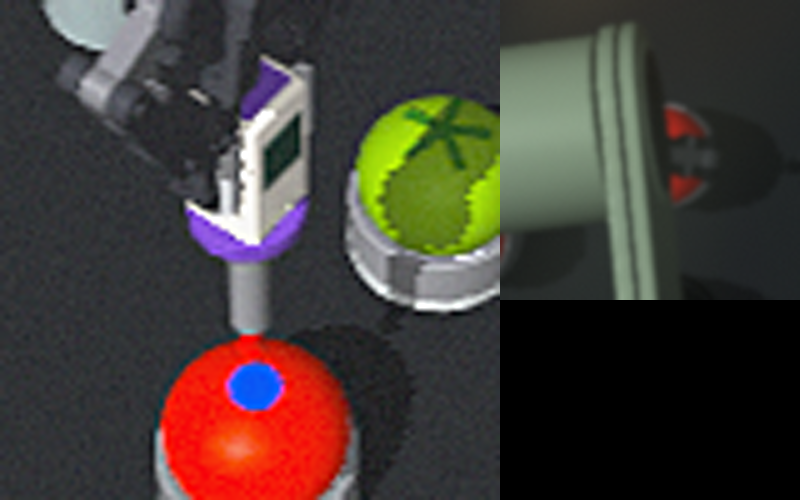

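The side view shows the probe upright above the sticker: sleeve end at crop (250,333), sticker at crop (256,386). The top view is blocked by the arm. I'll compare the predicted axis points with the picture.

```bash
python3 - <<'E'
from h import *
np.set_printoptions(precision=2,suppress=True)
f=lambda P:(P-[251,200]+.5)*5-.5
x,y=.5560,.1666
for z,n in((.1005,'tip'),(.1235,'sleeve end'),(.1855,'collar bottom'),(.2535,'head top'),(.0786,'mark')):
    print(n,f(proj('side',[x,y,z])))
print('mark at .5548,.1666',f(proj('side',[.5548,.1666,.0786])))
# lifted picture
print('lift tip',(proj('side',[.5521,-.2152,.1655])-[300,40]+.5)*3.5-.5)
g=lambda x_,y_:((x_+.5)/5-.5+251,(y_+.5)/5-.5+200)
for z in(.1235,): print('sleeve end pos at z',atz('side',g(250,331),z)*1000)
im=cv2.imread("pics/over_s.png")
cv2.imwrite("pics/slv.png",cv2.resize(im[240:290,280:325],None,fx=12,fy=12,interpolation=cv2.INTER_CUBIC))
E
```

```text
tip [252.17 353.77]
sleeve end [250.92 318.78]
collar bottom [247.23 215.52]
head top [242.55  84.49]
mark [253.3  385.59]
mark at .5548,.1666 [256.02 386.98]
lift tip [310.79 326.75]
sleeve end pos at z [553.57 171.19 123.5 ]
```

View pics/slv.png

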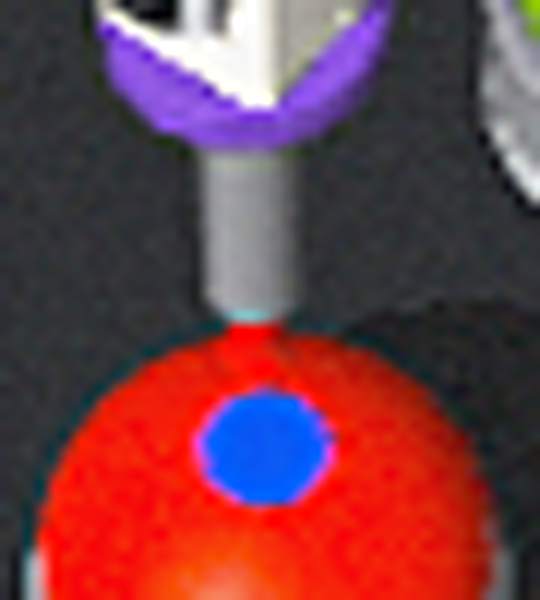

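The height fits: the near rim of the sleeve was predicted at crop row 334 and seen at 333. Sideways, the tip is about 1.5 mm too far in +x. I'll correct that, then come down slowly.

{"name": "apply_moves", "arguments": {
  "jaw": [255, 255, 255, 255, 255, 255],
  "delta_pos": [
    [0, 1.5, 5],
    [0, 0, 5],
    [0, 0, 5],
    [0, 0, 3],
    [0, 0, 0],
    [0, 0, 0]
  ],
  "yaw": [0, 0, 0, 0, 0, 0]
}}

```text
t: 8.5
ee_pos: [0.5546, 0.1666, 0.1941]
tcp_rot: [3.141, -0.0, -1.669]
ft_force: [0.5, 0.4, -1.1]
grip_width: 0.0291
```

```bash
python3 - <<'E'
from plant import *
from h import *
np.set_printoptions(precision=4,suppress=True)
c=read_camera("side")["pixels"]
s=sense();print(s['ee_pos'],s['tcp_rot'],s['ft_force'],s['torque'])
cv2.imwrite("pics/near_s.png",c);cv2.imwrite("pics/near.png",cv2.resize(c[240:290,280:325],None,fx=12,fy=12,interpolation=cv2.INTER_CUBIC))
x,y,z=s['ee_pos'];f=lambda P:(P-[280,240]+.5)*12-.5
print(f(proj('side',[x,y,z-.1118])),f(proj('side',[x,y,z-.0888])),f(proj('side',[x,y,.0785])))
E
```

```text
[0.5548 0.1666 0.1944] [-3.1414  0.0001 -1.669 ] [-0.588  -0.5851 -1.3353] [-0.0577  0.0612  0.019 ]
[266.8668 436.1578] [264.132  355.2511] [267.3354 450.0213]
```

View pics/near.png

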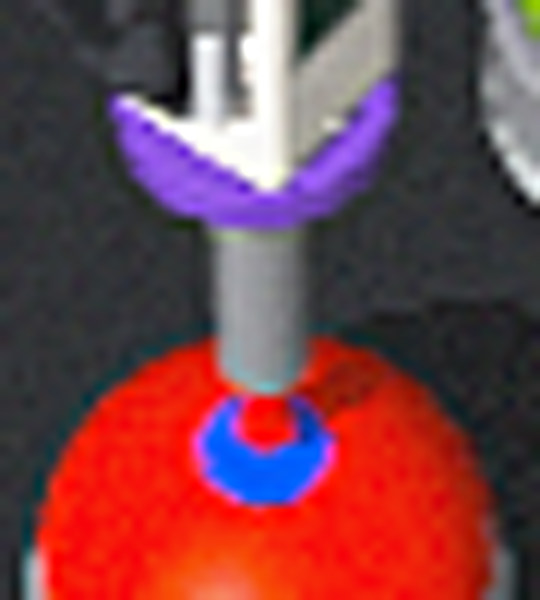

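The tip is now centred on the sticker: both at column 265 of the crop, with the tip about 4 mm above. Now a slow press.

{"name": "apply_moves", "arguments": {
  "jaw": [255, 255, 255, 255, 255, 255, 255],
  "delta_pos": [
    [0, 0, 2],
    [0, 0, 2],
    [0, 0, 1],
    [0, 0, 1],
    [0, 0, 1],
    [0, 0, 0],
    [0, 0, 0]
  ],
  "yaw": [0, 0, 0, 0, 0, 0, 0]
}}

```text
t: 9.25
ee_pos: [0.555, 0.1666, 0.1877]
tcp_rot: [-3.141, 0.0, -1.669]
ft_force: [0.1, -0.9, 1.4]
grip_width: 0.0291
```

```bash
python3 - <<'E'
from plant import *
from h import *
np.set_printoptions(precision=4,suppress=True)
F=[];Z=[]
for i in range(6):
    c=read_camera("side")["pixels"];s=sense();F.append(s['ft_force']);Z.append(s['ee_pos'])
print(np.mean(F,0),np.std(F,0),np.mean(Z,0),s['tcp_rot'],s['t'])
E
```

```text
[ 0.3694 -0.5237  1.7001] [0.4491 0.3083 0.5978] [0.5549 0.1666 0.1876] [-3.1411  0.     -1.669 ] 9.55
```

{"name": "apply_moves", "arguments": {
  "jaw": [255, 255, 255, 255, 255, 255],
  "delta_pos": [
    [0, 0, 1],
    [0, 0, 1],
    [0, 0, 1],
    [0, 0, 0.5],
    [0, 0, 0],
    [0, 0, 0]
  ],
  "yaw": [0, 0, 0, 0, 0, 0]
}}

```text
t: 10.15
ee_pos: [0.5549, 0.1665, 0.184]
tcp_rot: [-3.141, -0.0, -1.669]
ft_force: [1.1, -1.0, 3.2]
grip_width: 0.0295
```

```bash
python3 - <<'E'
from plant import *
from h import *
np.set_printoptions(precision=4,suppress=True)
F=[];Z=[];I=[]
for i in range(16):
    c=read_camera("side")["pixels"];I.append(c.astype(float));s=sense();F.append(s['ft_force']);Z.append(s['ee_pos'])
print(np.mean(F,0),np.std(F,0)/4,np.mean(Z,0),s['tcp_rot'],s['t'])
c=np.mean(I,0).astype(np.uint8);cv2.imwrite("pics/press_s.png",c)
cv2.imwrite("pics/press.png",cv2.resize(c[240:290,280:325],None,fx=12,fy=12,interpolation=cv2.INTER_CUBIC))
x,y,z=np.mean(Z,0);f=lambda P:(P-[280,240]+.5)*12-.5
print(f(proj('side',[x,y,.0785])),f(proj('side',[x,y,z-.0888])))
E
```

```text
[ 0.7815 -1.1528  3.1727] [0.085  0.1169 0.0886] [0.5548 0.1666 0.1839] [-3.1414  0.0001 -1.669 ] 10.95
[267.3492 449.6383] [265.4048 392.1019]
```

View pics/press.png

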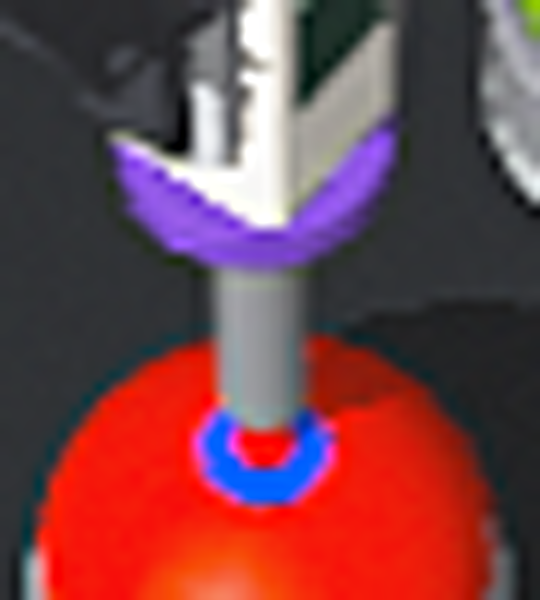

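The sleeve has come down over the tip, with an even blue ring showing around it. Sticker, cup and green fruit are where they were. By geometry the tip is pushed in about 6.3 mm, and by force about 5 mm (4.3 N after allowing for the probe's weight), so it is about halfway. I'm handing it in.

```bash
python3 - <<'E'
from plant import *
print(sign_off()); s=sense(); print(s['t'],s['ee_pos'],s['ft_force'],s['grip_width'])
E
```

```text
the job is handed in; nothing more can be done
None
the job is handed in; nothing more can be done
```

I lifted the probe straight up out of the fork and carried it to the red tomato with the blue sticker. I handed the job in at about 11 s, with the probe still held upright and its tip pressed on the sticker.

- **Position:** the last side picture shows the tip centred on the sticker, the tool vertical, and the tomato's cup not visibly moved. The arm blocked the top camera there, so the centring rests on the side view and the earlier two-view measurement.
- **Press depth:** my two estimates differ a little. Geometry gives about 6.3 mm of plunger travel. The wrist force, roughly 4.3 N after allowing for the probe's weight, gives about 5 mm. Both are near the halfway mark of 6 mm.
- **Other objects:** I did not go near the green fruit, plain red fruit or jar. I took no full-scene picture at the end to confirm them all.

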